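# Make up two clamp spares kits

### The arm

A 6-joint arm with a two-finger parallel gripper is mounted at the origin on the work surface. World frame = base frame: x ahead of the robot, y to its left, z up, the work surface at z = 0. Lengths are in m, angles in rad, forces in N, time in s.
With the tool pointing down it reaches from about 0.275 to 0.85 m from the base axis. Payload 19 kg.
Tool frame: the origin (TCP) lies midway between the tips of the shut fingers; the grasp point (between the pads) lies 19 mm behind it; z points along the fingers, y is the line along which they close (so a half turn about z gives the same grasp; the last joint's range is limited). The gripper opens to 85 mm and grips with 20 to 120 N. Pads are 22 mm wide; open, the fingers measure 114 mm over their backs; the gripper's body (76 mm by 85 mm) begins 54 mm behind the grasp point. The pads swing forward as they close: fully open they stand 13 mm farther back than shut.
Start: joints at [-1.398, 0.15, 1.437, -0, 1.554, -0.134], TCP at [0.174, -0.548, 0.231] pointing down, gripper open.
Joint ranges: [-2.8, 2.8], [-0.68, 2.1], [0.12, 2.68], [-1.39, 4.53], [0.16, 2.79], [-2.81, 2.81]. Speed limits (rad/s): [1.89, 1.89, 2.22, 3.01, 3.01, 3.01].

### API

Orientations are given as a unit quaternion [w, x, y, z].
In Python, from cell import goto, move_linear, set_joints, gripper_to, sleep, ik, state, camera, PlanningError, job_done gives the robot as it stands. The module is installed in compiled form; this text tells all that it offers. Calls block until the motion is done:
- goto(position, orientation): joint-space move of the TCP to a pose.
- move_linear(position, vel=0.15, orientation=None, guard=None): straight line of the TCP; orientation=None keeps the orientation; vel is the mean speed in m/s. With guard (N) it stops when the force on the tool has changed by that much, and returns True; else False.
- set_joints(angles): joint-space move.
- gripper_to(opening, strength=None): opening from 0.0 (shut) to 1.0 (fully open); strength is the grip in N (None keeps the last); returns when the fingers have stopped.
- sleep(seconds).
- ik(position, orientation): joint angles nearest the present ones, or None.
- state(): the state.
- camera(name): name is "side" or "top" or "wrist"; returns a dict with "image" (400x640x3 uint8, red, green, blue), "fx", "fy", "cx", "cy" (pixels), "world_from_camera" (4x4, takes a point from camera to world coordinates). Camera axes: x right, y down, z forward; pixel columns grow to the right and rows downward; lengths in m; the calibration is good to about 2 mm. A picture is of the moment at which its call begins. There is no depth.
A pose or a line that the arm cannot do raises PlanningError and nothing moves.
- job_done(): hands the job in; it is judged then, once.
The state is a dict: "time": time; "joints": joint angles; "joint_vel": joint speeds; "joint_torque": joint torques, N m; "position": TCP position; "tool_rot": TCP orientation; "contact_force": force on the tool from outside, world axes, zero at the start; "ft_torque": the same for the moment, N m; "gripper_width": opening from 0.0 (shut) to 1.0 (fully open); "grip_force": force on a finger pad.
Only numpy, scipy, OpenCV 4.12 (cv2) and the standard library are available. Lean on these libraries where they do the work, as an engineer would, in place of code of your own. Each camera call takes 0.05 s, during which the arm holds its last target. There are 200 camera calls.

### The job

Make up the two spares kits for the clamps of the boring machine. Blue tray: on the arbor put the dark washer first, hollow side up as it lies, then the brass washer on it, hollow side down as it lies, so that their wide rims meet, and stand the red knob upright in the empty compartment. Yellow tray: stand the green knob and the clamp foot upright on the tray floor, one in each compartment, either way round; leave the black knob and the glue bottle where they are.

Things in the scene. Friction and masses are not known exactly. Their poses are not given: they have to be found in the camera images.
- dish: dark steel conical spring washer lying hollow side up (dished): 48 mm across, 15 mm tall. It rests on its small end (31 mm outside); its wide rim is on top, the outer edge upright from 7 to 15 mm height. Hole through it 19 mm at the small end, 36 mm at the wide end. Origin: on its axis at the underside; z up. About 80 g.
- dome: brass-coloured conical spring washer lying hollow side down (domed): 48 mm across, 15 mm tall. It rests on its wide rim, the outer edge upright from 0 to 8 mm height, and narrows to 31 mm at the top. Hole 19 mm at the top, 36 mm at the bottom. Origin: on its axis at the underside; z up. About 80 g.
- red_knob: red clamp knob, a ribbed head 42 mm across from 18 to 36 mm height, on a narrower neck 34 mm across, 40 mm tall in all, standing upright on the bench. Origin: centre of its underside; z up. About 60 g.
- green_knob: green clamp knob, a ribbed head 42 mm across from 18 to 36 mm height, on a narrower neck 34 mm across, 40 mm tall in all, standing upright on the bench. Origin: centre of its underside; z up. About 60 g.
- black_knob: black clamp knob, a ribbed head 42 mm across from 18 to 36 mm height, on a narrower neck 34 mm across, 40 mm tall in all, standing upright on the bench. Origin: centre of its underside; z up. About 60 g. Not wanted in either kit: it stays in the stock.
- foot: clamp foot: off-white rubber-like disc 48 mm across and 15 mm high with an upright steel stem, 20 mm across, on top up to 48 mm height. Stands upright on its disc. Origin: centre of its underside; z up. About 100 g.
- blue_tray: blue open tray, fixed, 100 mm (its x) by 200 mm (its y), 20 mm tall, walls and floor 4 mm, with one cross wall, as tall as the others, at its middle, so two square compartments centred at y = +50 and y = -50 mm. Origin: centre of its underside; z up. The arbor stands in the +y compartment; the one at -y is empty.
- yellow_tray: yellow open tray, fixed, same shape and sizes as the blue one: two empty compartments centred at y = +50 and y = -50 mm, floor 4 mm thick. Origin: centre of its underside; z up.
- arbor: aluminium and steel spring arbor, fixed on the floor of the blue tray: a round base 64 mm across, a pedestal 36 mm across up to 30 mm height (its flat top carries the washers) and above it an upright steel post 13 mm across to 62 mm, tapering to its tip at 70 mm. Origin: on its axis at the underside of the base (on the tray floor); z up.
- glue: white glue bottle with orange cap and a green band, 48 mm across, 120 mm tall, standing loose between the two trays. Origin: centre of its underside; z up. To be left standing where it is.
Things that resemble listed ones, but are neither listed nor needed, are in the scene too. Of the things like the red_knob, leave any that is purple; of the rest the larger one is meant.

How it is judged:
At the end, for the whole second after the job is handed in: Dark washer on the pedestal hollow up, brass one on it hollow down: each within 6 mm of the axis, 4 mm of its height, 0.12 rad of level. Red knob on the blue tray's free floor, green knob and foot on the yellow tray's, one per compartment, upright within 0.15 rad. All at rest (horizontal distance between each of dish, dome and arbor below 0.006 m and z of dish in the frame of arbor between 0.026 and 0.034 m and angle between each of dish, dome's own z axis and vertical below 0.12 rad and z of dome in the frame of arbor between 0.041 and 0.049 m and x of red_knob in the frame of blue_tray between -0.034 and 0.034 m and y of red_knob in the frame of blue_tray between -0.085 and -0.015 m and z of red_knob in the frame of blue_tray between 0 and 0.012 m and angle between red_knob's own z axis and vertical below 0.15 rad and ((x of green_knob in the frame of yellow_tray between -0.034 and 0.034 m and y of green_knob in the frame of yellow_tray between -0.085 and -0.015 m and z of green_knob in the frame of yellow_tray between 0 and 0.012 m and angle between each of green_knob, foot's own z axis and vertical below 0.15 rad and x of foot in the frame of yellow_tray between -0.034 and 0.034 m and y of foot in the frame of yellow_tray between 0.015 and 0.085 m and z of foot in the frame of yellow_tray between 0 and 0.012 m) or (x of green_knob in the frame of yellow_tray between -0.034 and 0.034 m and y of green_knob in the frame of yellow_tray between 0.015 and 0.085 m and z of green_knob in the frame of yellow_tray between 0 and 0.012 m and angle between each of green_knob, foot's own z axis and vertical below 0.15 rad and x of foot in the frame of yellow_tray between -0.034 and 0.034 m and y of foot in the frame of yellow_tray between -0.085 and -0.015 m and z of foot in the frame of yellow_tray between 0 and 0.012 m)) and linear speed of each of dish, dome, red_knob, green_knob, foot below 0.02 m/s); the robot touches nothing.
It fails at once if the black knob is pushed more than 20 mm away or tipped over (distance of black_knob from where it was at the start of the episode above 0.02 m or angle between black_knob's own z axis and vertical above 0.4 rad).
It fails at once if the glue bottle is pushed more than 20 mm away or tipped over (distance of glue from where it was at the start of the episode above 0.02 m or angle between glue's own z axis and vertical above 0.4 rad).
It also fails if it takes over 122 s, if anything falls off the work surface, if the arm or the gripper's body presses on something with over 40 N, if the wrist force passes 120 N, or if a joint passes its speed limit or range.

## Working session

There is one attempt and no reset: what is moved stays moved. The work goes in short steps, each a Python script; the robot and the scene stay as the last script left them, time stands still between calls to the robot, and variables do not carry over. Pictures are saved under pics/ and viewed, at most 14 in all, crops included, and the job is handed in when it is done.

```bash
mkdir -p pics; python3 - <<'E'
from cell import *
import cv2,numpy as np,pickle
d={}
for n in("top","side"):
    c=camera(n);d[n]=c;cv2.imwrite(f"pics/{n}0.png",c["image"][...,::-1]);print(n,c["fx"],c["cx"],c["cy"],np.round(c["world_from_camera"],3).tolist())
pickle.dump(d,open("c0.pkl","wb"));print(state())
E
```

```text
top 452.13135308688135 309.27079484124084 204.0064923393206 [[-0.018, -0.998, 0.054, 0.451], [-1.0, 0.019, 0.019, -0.007], [-0.02, -0.053, -0.998, 0.977], [0.0, 0.0, 0.0, 1.0]]
side 394.23329107259974 324.9808107540717 191.58551770944044 [[-0.977, -0.13, 0.167, 0.354], [-0.212, 0.635, -0.743, 0.57], [-0.01, -0.761, -0.648, 0.533], [0.0, 0.0, 0.0, 1.0]]
{'time': 0.1, 'joints': array([-1.39800481e+00,  1.50898195e-01,  1.43792483e+00,  2.10616753e-05,
        1.55378598e+00, -1.33979494e-01]), 'joint_vel': array([-7.25167122e-05, -1.69978572e-03, -9.49654548e-04,  2.53769071e-04,
        1.43587255e-03, -9.33039898e-04]), 'joint_torque': array([ 1.98755202e-03, -7.14384484e+01, -5.71798003e+01, -3.12148350e-04,
        7.20403623e-03, -4.91070114e-05]), 'position': array([ 0.17360274, -0.54795059,  0.23077834]), 'tool_rot': array([-5.08282040e-04,  9.88259389e-01,  1.52784558e-01,  6.66239316e-07]), 'contact_force': array([-0.14163919, -1.18709944, -0.23785993]), 'ft_torque': array([ 0.02767764, -0.01403758,  0.0022999 ]), 'grip_force': 0.0, 'gripper_width': 1.0001672633276495}
```

View pics/top0.png

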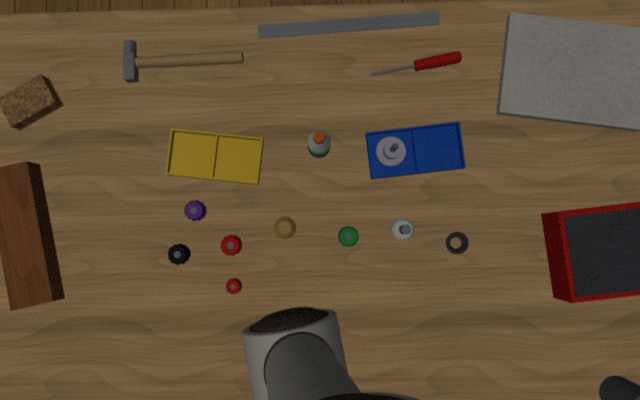

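View pics/side0.png

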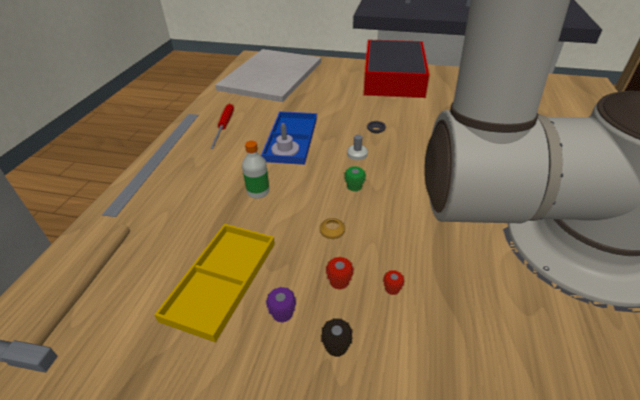

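Candidates for the red knob in the top view: red (231,245), small red (233,286) and purple (195,210). The red one at (231,245) fits, being neither purple nor the smaller of the two reds. I'll confirm it in a crop and locate everything by mask.

```bash
cat > h.py <<'E'
import numpy as np,cv2
def ray(c,uv):
    T=c["world_from_camera"];d=T[:3,:3]@np.array([(uv[0]-c["cx"])/c["fx"],(uv[1]-c["cy"])/c["fy"],1.]);return T[:3,3],d
def plane(c,uv,z):
    o,d=ray(c,uv);return o+d*(z-o[2])/d[2]
def tri(c1,u1,c2,u2):
    o,d=ray(c1,u1);p,e=ray(c2,u2);A=np.c_[d,-e];s=np.linalg.lstsq(A,p-o,rcond=None)[0]
    a,b=o+d*s[0],p+e*s[1];return (a+b)/2,np.linalg.norm(a-b)
def proj(c,P):
    q=np.linalg.inv(c["world_from_camera"])@np.r_[P,1];return np.array([c["fx"]*q[0]/q[2]+c["cx"],c["fy"]*q[1]/q[2]+c["cy"]])
R={"red":((-8,8),110,60),"green":((45,80),110,30),"yellow":((22,30),180,90),"blue":((105,125),170,50),"brass":((12,28),120,50)}
def mask(img,k):
    h=cv2.cvtColor(img,cv2.COLOR_RGB2HSV).astype(int)
    if k=="dark": return (h[...,2]<60).astype(np.uint8)
    (a,b),s,v=R[k];H=h[...,0].copy()
    if a<0:H[H>90]-=180
    return ((H>=a)&(H<=b)&(h[...,1]>=s)&(h[...,2]>=v)).astype(np.uint8)
def blobs(m,amin=40):
    n,l,s,ce=cv2.connectedComponentsWithStats(m)
    return sorted([(int(s[i,4]),ce[i].round(1).tolist(),s[i,:4].tolist(),i) for i in range(1,n) if s[i,4]>=amin],reverse=True)
E
python3 - <<'E'
from cell import *
from h import *
import pickle
d=pickle.load(open("c0.pkl","rb"))
for n in d:
    for k in ("red","green","yellow","blue"):
        for b in blobs(mask(d[n]["image"],k))[:5]: print(n,k,b[:3],plane(d[n],b[1],.02).round(3))
t=d["top"]
for nm,uv,z in(("brass",(285,228),.01),("dark",(457,243),.01),("foot",(402,230),.02),("black",(179,254),.03),("glue",(318,150),.0),("arbor",(391,151),.03)):print(nm,plane(t,uv,z).round(3))
w=camera("wrist");s=state()
from scipy.spatial.transform import Rotation as Ro
q=s["tool_rot"];T=np.eye(4);T[:3,:3]=Ro.from_quat(np.r_[q[1:],q[0]]).as_matrix();T[:3,3]=s["position"]
print("tool_from_cam",(np.linalg.inv(T)@w["world_from_camera"]).round(3).tolist(),w["fx"])
a=cv2.resize(d["top"]["image"][190:310,150:270],None,fx=3,fy=3);b=cv2.resize(d["side"]["image"][240:360,260:420],None,fx=2.5,fy=3)
cv2.imwrite("pics/crop.png",np.hstack([a,b])[...,::-1])
E
```

```text
top red (2694, [572.1, 252.9], [541, 202, 99, 101]) [ 0.39  -0.534  0.02 ]
top red (532, [437.6, 60.6], [414, 51, 48, 20]) [ 0.805 -0.269  0.02 ]
top red (274, [230.1, 245.0], [221, 235, 20, 21]) [0.419 0.181 0.02 ]
top red (153, [232.8, 285.9], [226, 279, 15, 15]) [0.333 0.176 0.02 ]
top green (260, [347.8, 235.9], [338, 226, 20, 21]) [ 0.434 -0.068  0.02 ]
top green (40, [318.6, 154.1], [310, 151, 18, 6]) [ 0.609 -0.01   0.02 ]
top yellow (4070, [215.0, 156.2], [166, 129, 97, 55]) [0.609 0.212 0.02 ]
top blue (3545, [420.2, 149.7], [366, 122, 99, 56]) [ 0.614 -0.226  0.02 ]
side red (1824, [395.5, 79.9], [364, 40, 66, 58]) [ 0.389 -0.565  0.02 ]
side red (624, [339.1, 272.5], [326, 257, 27, 32]) [0.422 0.175 0.02 ]
side red (359, [393.1, 281.8], [383, 270, 21, 25]) [0.335 0.175 0.02 ]
side red (215, [225.7, 115.5], [218, 104, 16, 25]) [ 0.806 -0.265  0.02 ]
side green (364, [354.5, 178.2], [345, 166, 20, 25]) [ 0.436 -0.072  0.02 ]
side green (330, [256.4, 183.5], [244, 173, 24, 20]) [ 0.631 -0.015  0.02 ]
side yellow (7187, [215.7, 282.4], [154, 224, 121, 118]) [0.61  0.234 0.02 ]
side blue (1442, [291.8, 135.6], [262, 112, 54, 52]) [ 0.609 -0.205  0.02 ]
brass [0.453 0.065 0.01 ]
dark [ 0.414 -0.3    0.01 ]
foot [ 0.444 -0.183  0.02 ]
black [0.402 0.287 0.03 ]
glue [ 0.621 -0.009  0.   ]
arbor [ 0.611 -0.163  0.03 ]
tool_from_cam [[-0.0, -0.964, -0.265, 0.067], [1.0, -0.0, 0.001, 0.0], [-0.001, -0.265, 0.964, -0.143], [0.0, 0.0, 0.0, 1.0]] 276.80934129120294
```

View pics/crop.png

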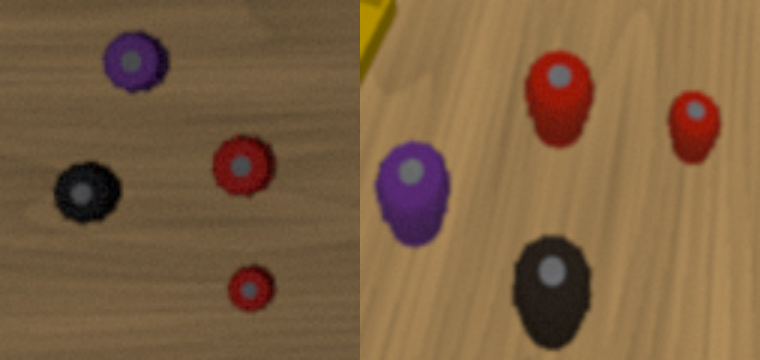

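The crop confirms it: the red knob is at top (231,245), about 20 px across. The one at (233,286) is about 15 px, and the one at (195,210) is purple. Next I'll take a wrist survey with a stereo baseline along y.

```bash
python3 - <<'E'
from cell import *
from h import *
import pickle
W=[]
for y in(-.24,-.08,.08,.22):
    goto([.5,y,.22],[0,1,0,0]);W.append(camera("wrist"))
pickle.dump(W,open("w.pkl","wb"));print(state()["time"],state()["joints"])
im=np.vstack([np.hstack([W[0]["image"],W[1]["image"]]),np.hstack([W[2]["image"],W[3]["image"]])])
cv2.imwrite("pics/surv.png",cv2.resize(im,(800,500),interpolation=cv2.INTER_AREA)[...,::-1])
cv2.imwrite("pics/w1.png",W[1]["image"][...,::-1])
E
```

```text
3.9833 [ 2.71769874e-01  9.47612326e-02  1.52254642e+00 -2.88187450e-04
  1.52448691e+00  1.84365497e+00]
```

View pics/surv.png

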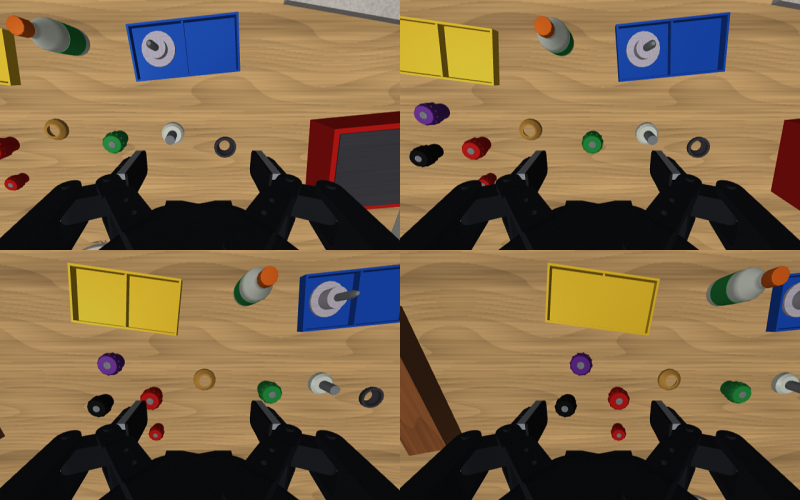

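View pics/w1.png

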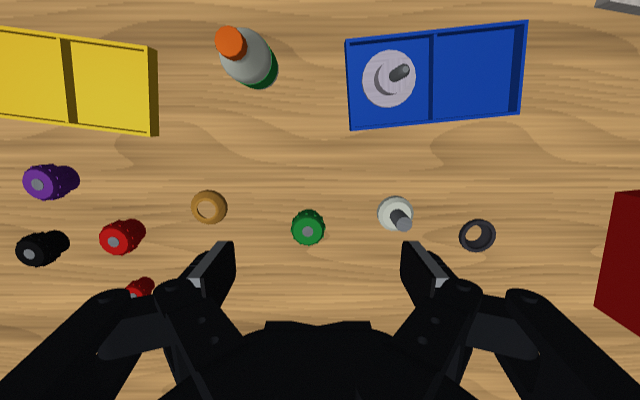

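The survey shows every object clearly. In w1 the green knob is at (308,228), the dome at (209,207), the foot at (395,214), the dish at (477,235), the arbor at (388,78) and the red knob at (120,237). Next step is to triangulate masks across views.

```bash
cat > meas.py <<'E'
from h import *
import pickle,itertools
def hullc(m,uv):
    bs=[b for b in blobs(m,25) if np.hypot(*(np.array(b[1])-uv))<28]
    if not bs: return None
    l=cv2.connectedComponents(m)[1];b=bs[0]
    pts=cv2.findNonZero((l==b[3]).astype(np.uint8));h=cv2.convexHull(pts);M=cv2.moments(h)
    return np.array([M["m10"],M["m01"]])/M["m00"],h
def feat(c,name,P):
    im=c["image"];uv=proj(c,P)
    if not(30<uv[0]<610 and 25<uv[1]<375):return None
    H=cv2.cvtColor(im,cv2.COLOR_RGB2HSV).astype(int)
    win=np.zeros(im.shape[:2],np.uint8);cv2.circle(win,tuple(int(v) for v in uv.round()),38,1,-1)
    if name in("red","green"):
        r=hullc(mask(im,name)*win,uv)
        if r is None:return None
        k=np.zeros_like(win);cv2.fillConvexPoly(k,r[1],1);g=((H[...,1]<70)&(H[...,2]>70)).astype(np.uint8)*k
        b=blobs(g,10);return np.array(b[0][1]) if b else None
    if name=="dome":m=((H[...,1]>115)&(H[...,0]>12)&(H[...,0]<28)).astype(np.uint8)*win
    if name=="dish":m=((H[...,1]<90)&(H[...,2]<95)).astype(np.uint8)*win
    if name in("foot","arbor"):m=((H[...,1]<60)&(H[...,2]>60)).astype(np.uint8)*win
    r=hullc(m,uv);return None if r is None else r[0]
G={"red":(.419,.181,.04),"green":(.434,-.068,.04),"dome":(.453,.065,.01),"dish":(.414,-.3,.01),"foot":(.444,-.183,.01),"arbor":(.611,-.163,.01)}
def tray(c,k,z=.02):
    m=mask(c["image"],k);b=blobs(m)[0];l=cv2.connectedComponents(m)[1]
    h=cv2.convexHull(cv2.findNonZero((l==b[3]).astype(np.uint8)))[:,0]
    P=np.array([plane(c,p,z)[:2] for p in h],np.float32)
    (x,y),(w,hh),a=cv2.minAreaRect(P)
    if w>hh:w,hh,a=hh,w,a+90
    return round(x,4),round(y,4),round(w,3),round(hh,3),round((a+90)%180-90,1)
E
python3 - <<'E'
from meas import *
W=pickle.load(open("w.pkl","rb"))
for n,P in G.items():
    f=[feat(c,n,P) for c in W]
    for i,j in itertools.combinations(range(4),2):
        if f[i] is not None and f[j] is not None:
            p,e=tri(W[i],f[i],W[j],f[j]);print(n,i,j,f[i].round(),p.round(4),round(e,4))
t=pickle.load(open("c0.pkl","rb"))["top"]
print([tray(c,"blue") for c in (t,W[0],W[1])],[tray(c,"yellow") for c in(t,W[2],W[3])])
im=W[0]["image"];print([im[227,360+i].tolist() for i in range(-20,21,4)])
E
```

```text
red 1 2 [113. 241.] [0.4217 0.1776 0.0407] 0.0003
red 1 3 [113. 241.] [0.4218 0.1776 0.0407] 0.0001
red 2 3 [239. 242.] [0.4217 0.1776 0.0408] 0.0002
green 0 1 [179. 231.] [ 0.4358 -0.0679  0.0405] 0.0
green 0 2 [179. 231.] [ 0.4357 -0.068   0.0408] 0.0004
green 0 3 [179. 231.] [ 0.4357 -0.0681  0.041 ] 0.0004
green 1 2 [307. 231.] [ 0.4358 -0.0679  0.041 ] 0.0004
green 1 3 [307. 231.] [ 0.4358 -0.0679  0.0412] 0.0005
green 2 3 [435. 231.] [ 0.4357 -0.0677  0.0415] 0.0001
dome 0 1 [ 89. 210.] [0.4535 0.0647 0.0099] 0.0003
dome 0 2 [ 89. 210.] [0.4534 0.0649 0.0097] 0.0002
dome 0 3 [ 89. 210.] [0.4533 0.0652 0.0093] 0.0003
dome 1 2 [209. 210.] [0.4535 0.0649 0.0095] 0.0001
dome 1 3 [209. 210.] [0.4534 0.0651 0.009 ] 0.0
dome 2 3 [328. 210.] [0.4532 0.0648 0.0084] 0.0001
dish 0 1 [360. 235.] [ 0.4178 -0.299   0.012 ] 0.0001
dish 0 2 [360. 235.] [ 0.4177 -0.299   0.0118] 0.0002
dish 1 2 [477. 235.] [ 0.4177 -0.2993  0.0115] 0.0001
foot 0 1 [276. 213.] [ 0.4483 -0.1857  0.0096] 0.0005
foot 0 2 [276. 213.] [ 0.4489 -0.1863  0.014 ] 0.0021
foot 1 2 [395. 214.] [ 0.4501 -0.1832  0.0182] 0.0016
arbor 0 1 [253.  78.] [ 0.6174 -0.1649  0.0094] 0.0
arbor 0 2 [253.  78.] [ 0.6173 -0.1652  0.0108] 0.0001
arbor 1 2 [388.  78.] [ 0.6171 -0.1642  0.0123] 0.0001
[(0.6137, -0.2148, 0.098, 0.2, 5.5), (0.6165, -0.2158, 0.099, 0.2, 5.5), (0.6165, -0.2153, 0.099, 0.202, 5.6)] [(0.6099, 0.2146, 0.1, 0.2, -7.3), (0.6127, 0.2151, 0.1, 0.201, -7.3), (0.6127, 0.2151, 0.1, 0.2, -7.3)]
[[156, 124, 81], [142, 113, 74], [55, 53, 59], [73, 62, 50], [163, 130, 84], [163, 130, 84], [169, 135, 87], [45, 45, 50], [51, 51, 55], [176, 139, 91], [167, 133, 88]]
```

```bash
python3 - <<'E'
from meas import *
W=pickle.load(open("w.pkl","rb"))
o=[]
for i in(0,1):
    u=(253,388)[i];o.append(cv2.resize(W[i]["image"][43:113,u-40:u+40],(400,350),interpolation=cv2.INTER_CUBIC))
    print(proj(W[i],(.6117,-.1658,.004)),proj(W[i],(.6172,-.165,.074)),proj(W[i],(.6117,-.1658,.074)))
    m=feat(W[i],"arbor",G["arbor"])
f=[W[i]["image"][178:248,(276,395)[i]-40:(276,395)[i]+40] for i in(0,1)]
cv2.imwrite("pics/arb.png",np.vstack([np.hstack(o),np.hstack([cv2.resize(x,(400,250)) for x in f])])[...,::-1])
E
```

```text
[254.98950704  83.50703329] [238.00558361  67.62513896] [239.27228882  73.83202773]
[387.76421162  83.89976292] [405.23498092  68.11259757] [405.58280185  74.30633348]
```

View pics/arb.png

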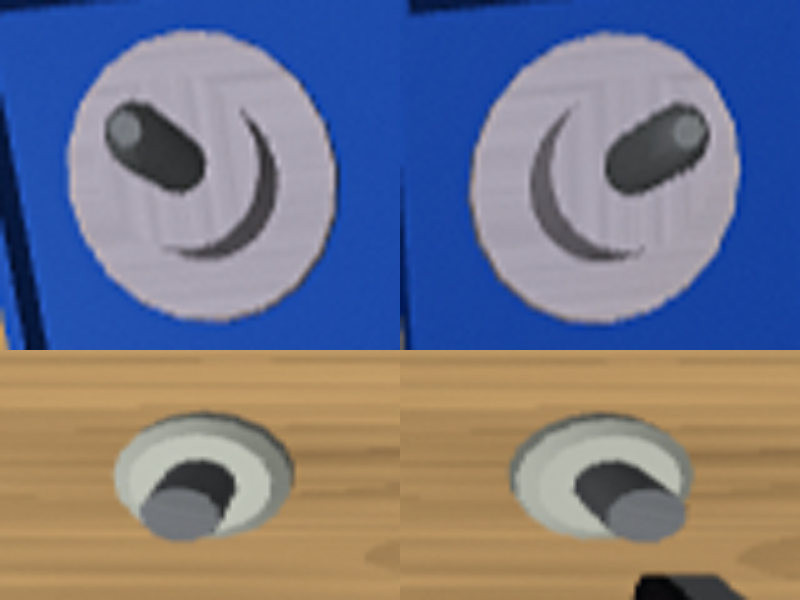

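The crop shows the arbor post tip at W0 (237.4,68.2) and W1 (405.4,68.6), and the foot's stem top at W0 (271.8,223.9) and W1 (404,223.9). I'll triangulate these, then pick the dish with a guarded descent.

```bash
cat > arm.py <<'E'
from cell import *
import numpy as np
def Q(a): # tool down, closing axis (tool y) at world angle a from -y... tool x at angle a
    return [0,np.cos(a/2),np.sin(a/2),0]
def yaw_for(axis): # tool yaw so the closing axis lies along world angle 'axis', wrapped to +-90 deg
    return (axis+np.pi/2+np.pi/2)%np.pi-np.pi/2
E
python3 - <<'E'
from meas import *
from arm import *
W=pickle.load(open("w.pkl","rb"))
print(tri(W[0],(237.4,68.2),W[1],(405.4,68.6)),tri(W[0],(271.8,223.9),W[1],(404,223.9)))
p=[.4178,-.2991]
gripper_to(.68,40)
goto([*p,.12],Q(0))
move_linear([*p,.02],vel=.12)
hit=move_linear([*p,-.012],vel=.02,guard=3)
s=state();print(hit,s["position"],s["contact_force"],s["time"],s["gripper_width"])
E
```

```text
(array([ 0.61648121, -0.16476478,  0.07546113]), np.float64(7.593654529808338e-05)) (array([ 0.44778659, -0.18579055,  0.04792816]), np.float64(0.00025574291313855256))
True [ 0.41776709 -0.29909054 -0.00465851] [-2.76197458  1.3696304  10.1330872 ] 8.4333 0.6840390002745331
```

```bash
python3 - <<'E'
from meas import *
from arm import *
p=[.4178,-.2991]
move_linear([*p,-.001],vel=.05)
gripper_to(0,40)
s=state();print("w",s["gripper_width"]*85,s["grip_force"],s["contact_force"])
move_linear([*p,.03],vel=.05);move_linear([*p,.15],vel=.2)
c=camera("wrist");cv2.imwrite("pics/g1.png",cv2.resize(c["image"][100:380,120:520],(600,420))[...,::-1])
s=state();print("w",s["gripper_width"]*85,s["grip_force"],s["time"],s["position"])
E
```

```text
w 45.457932614843656 39.89223452517763 [-1.88464983  0.17235949  6.53296824]
w 45.337585132632356 41.07424981193617 10.5083 [ 0.41728794 -0.29865051  0.14838231]
```

View pics/g1.png

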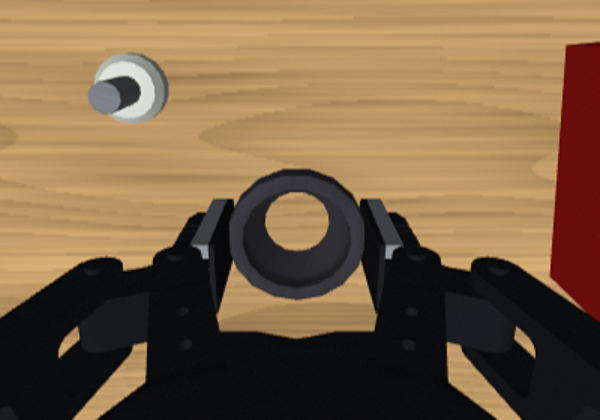

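The dish is held level between the pads, with its hole at full-frame (317.7,247). I'll compute the in-hand offset from that and place it on the arbor with a guard.

```bash
cat >> arm.py <<'E'
def slow(x,y,z0,z1,guard=6,vel=.03):
    move_linear([x,y,z0],vel=.12)
    h=move_linear([x,y,z1],vel=vel,guard=guard);s=state()
    print("guard",h,s["position"].round(4),s["contact_force"].round(1));return h
E
python3 - <<'E'
from meas import *
from arm import *
c=camera("wrist");s=state()
P=plane(c,(317.7,247),s["position"][2]+.001);o=P[:2]-s["position"][:2];print("in-hand",o.round(4))
a=np.array([.6166,-.1648])
x,y=a-(o if np.hypot(*o)<.006 else 0)
goto([x,y,.16],Q(0))
s=state();print(s["position"])
slow(x,y,.085,.031,vel=.04)
c=camera("wrist");cv2.imwrite("pics/g2.png",cv2.resize(c["image"][100:380,120:520],(600,420))[...,::-1]);print(state()["time"],state()["gripper_width"]*85)
E
```

```text
in-hand [-0.0004 -0.0004]
[ 0.61637647 -0.16488155  0.15957082]
guard True [ 0.6169 -0.1643  0.0332] [-1.8  0.4  7.3]
13.525 45.509215501066876
```

View pics/g2.png

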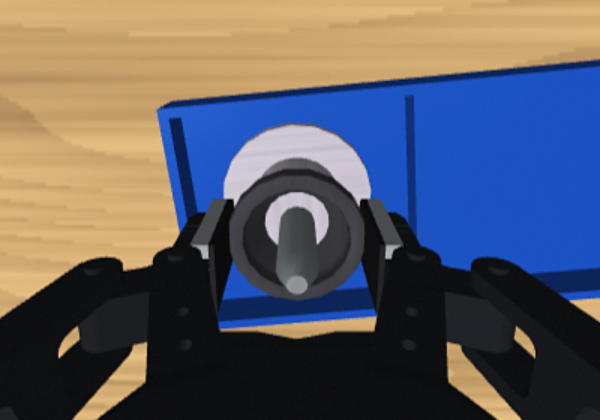

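The dish is seated at TCP z 0.0332 (expected about 0.033) with the post central in the hole. I'll release it and fetch the dome.

```bash
python3 - <<'E'
from meas import *
from arm import *
x,y=state()["position"][:2]
gripper_to(.7)
move_linear([x,y,.20],vel=.2)
p=[.4534,.065]
goto([*p,.2],Q(0));move_linear([*p,.03],vel=.15);move_linear([*p,-.0015],vel=.05,guard=8)
gripper_to(0,40);s=state();print("w",s["gripper_width"]*85,s["position"])
move_linear([*p,.03],vel=.05);move_linear([*p,.2],vel=.2)
c=camera("wrist");cv2.imwrite("pics/g3.png",cv2.resize(c["image"][100:380,120:520],(600,420))[...,::-1]);print(state()["time"],state()["gripper_width"]*85)
E
```

```text
w 45.51793291861716 [ 0.45368246  0.06500705 -0.00077337]
20.0917 45.25811874831408
```

View pics/g3.png

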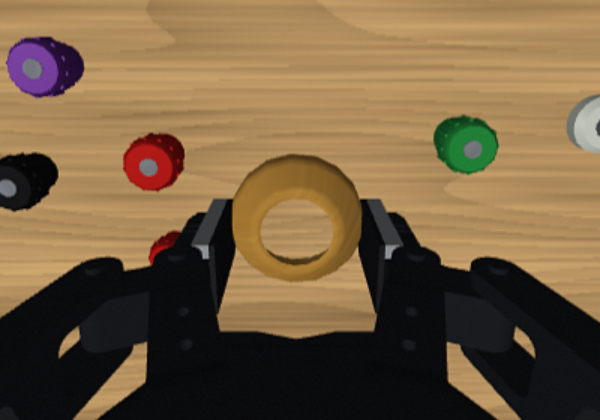

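The dome is held level, with its top hole at full-frame (317.5,253.8). I'll place it on the dish.

```bash
python3 - <<'E'
from meas import *
from arm import *
c=camera("wrist");s=state()
P=plane(c,(317.5,253.8),s["position"][2]+.0158);o=P[:2]-s["position"][:2];print("in-hand",o.round(4))
x,y=np.array([.6166,-.1648])-(o if np.hypot(*o)<.006 else 0)
goto([x,y,.2],Q(0))
slow(x,y,.09,.044,vel=.04)
c=camera("wrist");cv2.imwrite("pics/g4.png",cv2.resize(c["image"][100:380,120:520],(600,420))[...,::-1]);print(state()["time"],state()["gripper_width"]*85)
E
```

```text
in-hand [ 0.003  -0.0003]
guard True [ 0.6135 -0.1644  0.0481] [-1.1 -0.1  7.9]
23.3 45.501439039428966
```

View pics/g4.png

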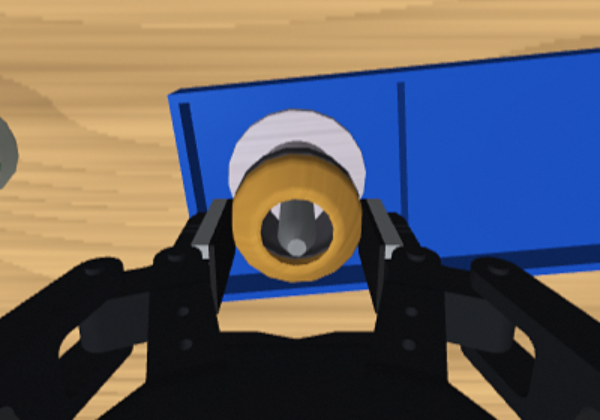

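Stop height 0.0481 is as expected. I'll release, back off and check how concentric the stack is.

```bash
python3 - <<'E'
from meas import *
from arm import *
x,y=state()["position"][:2]
gripper_to(.7)
move_linear([x,y,.14],vel=.2)
move_linear([x-.05,y,.20],vel=.2)
c=camera("wrist");cv2.imwrite("pics/g5.png",cv2.resize(c["image"][60:200,220:420],(800,560),interpolation=cv2.INTER_CUBIC)[...,::-1])
pickle.dump(c,open("g5.pkl","wb"))
A=(.6166,-.1648)
for z in(.074,.064,.049,.034):print(z,proj(c,(*A,z)),((proj(c,(*A,z))-[220,60]+.5)*4).round())
m=mask(c["image"],"brass");b=[b for b in blobs(m) if 220<b[1][0]<420 and b[1][1]<200];print([q[:3] for q in b[:3]],state()["time"])
E
```

```text
0.074 [317.59994739 137.12665232] [392. 311.]
0.064 [317.59890749 136.55788911] [392. 308.]
0.049 [317.59747888 135.77651612] [392. 305.]
0.034 [317.59618755 135.07023361] [392. 302.]
[(34635, [231.9, 129.3], [0, 56, 640, 171]), (1407, [363.7, 6.2], [233, 0, 275, 14]), (1218, [317.6, 135.8], [295, 113, 46, 47])] 24.8
```

View pics/g5.png

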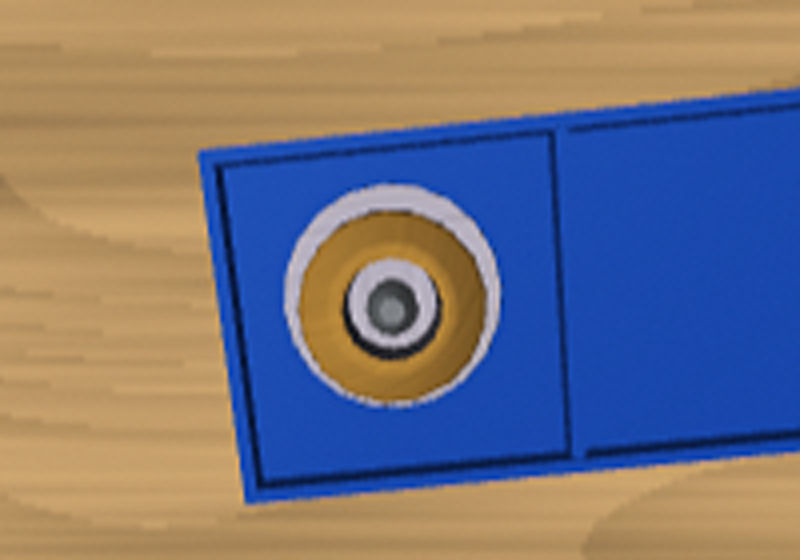

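The stack is concentric: post tip (392,306), dome hole (391,308), dome outline centre (392,305), all in the crop. Next the red knob goes to the blue −y compartment.

```bash
cat >> arm.py <<'E'
def Qa(p,z,deg):
    for d in (deg,deg-180,deg+180):
        q=ik([*p,z],Q(np.radians(d)))
        if q is not None: print("yaw",d,"q6",q[5].round(2)); return Q(np.radians(d))
def pick(p,z,deg,zup=.2,op=.68):
    o=Qa(p,zup,deg);gripper_to(op,40);goto([*p,zup],o);move_linear([*p,z+.045],vel=.2);move_linear([*p,z],vel=.06,guard=8)
    gripper_to(0,40);s=state();print("held",s["gripper_width"]*85,s["position"].round(4))
    move_linear([*p,z+.02],vel=.06);move_linear([*p,zup],vel=.2)
def place(p,z,deg,zup=.2,op=.66):
    o=Qa(p,zup,deg);goto([*p,zup],o);print("w",state()["gripper_width"]*85)
    slow(*p,z+.025,z-.004,vel=.03)
    gripper_to(op);q=state()["position"];move_linear([q[0],q[1],zup],vel=.2);print("t",state()["time"])
E
python3 - <<'E'
from arm import *
pick([.4217,.1776],.004,45)
place([.622,-.265],.008,5.5)
E
```

```text
yaw 45 q6 1.02
held 40.74633949481828 [0.422  0.1777 0.0046]
yaw 5.5 q6 0.96
w 40.87604141153305
guard True [ 0.6219 -0.2649  0.0086] [-1.6  1.9  9. ]
t 35.5
```

```bash
python3 - <<'E'
from arm import *
pick([.4358,-.0679],.004,0)
place([.6064,.1654],.008,-7.3)
pick([.448,-.1857],.018,0,op=.5)
place([.6190,.2646],.022,-7.3,op=.5)
goto([.5,.0,.3],Q(0))
import cv2
for n in("top","wrist"):
    c=camera(n);cv2.imwrite(f"pics/f_{n}.png",c["image"][...,::-1])
E
```

```text
yaw 0 q6 1.24
held 40.552752889838246 [ 0.4361 -0.068   0.0045]
yaw -7.3 q6 1.84
w 40.26071057737471
guard True [0.6063 0.1654 0.0085] [-1.2 -0.5  9.5]
t 45.2167
yaw 0 q6 1.02
held 17.67994395963005 [ 0.4482 -0.1859  0.0185]
yaw -7.3 q6 1.99
w 18.10403810168519
guard True [0.6188 0.2645 0.0225] [-1.1 -0.4  8.3]
t 55.8
```

View pics/f_wrist.png

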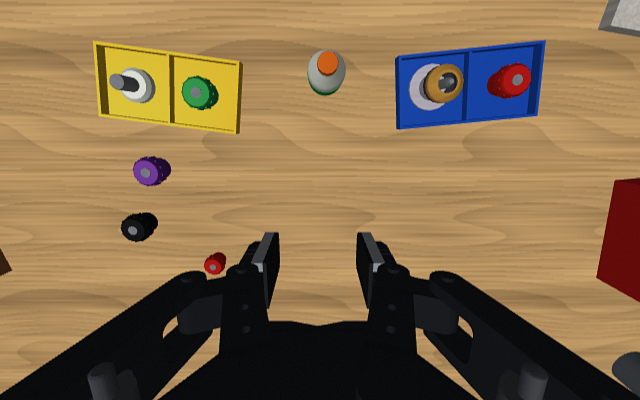

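The foot (135,84) and green knob (199,93) stand upright in the yellow tray, and the red knob (511,80) and washer stack (441,84) are in the blue tray. The glue bottle (326,72) and black knob (138,227) are undisturbed, so I'm handing in.

```bash
python3 -c "
from cell import *
print(job_done(),state()['time'])"
```

```text
the job is handed in; nothing more can be done
the job is handed in; nothing more can be done
```

Both kits are made up and the job is handed in after about 57 s of robot time: washers stacked on the arbor, red knob in the blue tray, green knob and foot in the yellow tray, black knob and glue left alone; the hand-in returned no verdict.

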